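# Close the two-leaf lid of the spice well

### The arm

A 6-joint arm with a two-finger parallel gripper is mounted at the origin on the work surface. World frame = base frame: x ahead of the robot, y to its left, z up, the work surface at z = 0. Lengths are in m, angles in rad, forces in N, time in s.
With the tool pointing down it reaches from about 0.35 to 0.975 m from the base axis. Payload 4.9 kg.
Tool frame: the origin (TCP) lies midway between the tips of the shut fingers; the grasp point (between the pads) lies 19 mm behind it; z points along the fingers, y is the direction in which the jaws open and shut (so a half turn about z gives the same grasp; the last joint's range is limited). The gripper opens to 85 mm and grips with 20 to 120 N. Pads are 22 mm wide; open, the fingers measure 114 mm over their backs; the gripper's body (76 mm by 85 mm) begins 54 mm behind the grasp point. The pads swing forward as they close: fully open they stand 13 mm farther back than shut.
Start: joints at [1.202, 0.053, 1.613, -0, 1.476, -0.119], TCP at [0.154, 0.606, 0.231] pointing down, gripper open.
Joint ranges: [-3.01, 3.01], [-1.01, 2.22], [0.06, 2.58], [-1.02, 4.17], [0.09, 2.62], [-3.14, 3.14]. Speed limits (rad/s): [2.57, 2.57, 3.14, 3.14, 3.14, 3.14].

### API

Orientations are given as a unit quaternion [w, x, y, z].
In Python, from cell import arm gives the robot as it stands.
- The arm moves only by the shell command python3 -m pendant 'ROWS'. ROWS is JSON, a list of rows, each a list of 5 numbers: the opening, from 0 (shut) to 1 (fully open), then the shift along the world's x, y, z in mm, then the turn about the world's z in rad. A call has 1 to 8 rows; each row is the pose to reach, as a shift and turn from the pose commanded when the call began; what a row does not reach only later rows make up. A row lasts 1/12 s, in which the tool goes at most 41.7 mm and 7.16 degrees, less where a joint would pass 70% of its speed; a pose out of reach is approached as far as the arm can. A call with a gripper value outside its range is refused whole. The fingers move at their own pace and stop on an object; the grip force is fixed at half the most. Time passes only in rows, so rows that repeat a pose let the fingers close. It gives the time, the measured TCP pose, the force and the opening at its end, in the units of the state.
- arm.observe(): the state, without advancing time (a new reading comes with each control period).
- arm.camera(name): name is "scene" or "side" or "wrist"; returns the picture (480x640x3 uint8, red, green, blue); there is no depth.
- arm.camera_params(name): a dict with "camera_matrix" (3x3 intrinsics, pixels), "position" and "attitude" of the camera in the world. Camera axes: x right, y down, z forward; pixel columns grow to the right and rows downward; lengths in m; the calibration is good to about 2 mm. The wrist camera is an equidistant fisheye: a pixel r from the principal point sees the ray r / f radians off the axis. A picture is of the moment at which its call begins: read the wrist's pose just before it. camera_params takes no time and is no camera call; for the wrist camera it gives the pose at the moment of the call.
- arm.hand_in(): hands the job in, once; it reports no verdict.
The state is a dict: "time_s": time; "joints": joint angles; "joint_vel": joint speeds; "effort": joint torques, N m; "eef_pos": TCP position; "tool_rot": TCP orientation; "contact_force": force on the tool from outside, world axes, zero at the start; "moment": the same for the moment, N m; "opening": opening from 0.0 (shut) to 1.0 (fully open).
Only numpy, scipy, OpenCV 4.12 (cv2) and the standard library are available. Lean on these libraries where they do the work, as an engineer would, in place of code of your own. Each camera call takes 0.05 s, during which the arm holds its last target. There are 200 camera calls.

### The job

Close the spice well by pushing its two raised walnut leaves over with the closed fingertips: first the plain leaf, then the leaf with the overlapping lip, so that the lip comes down on top of the plain one. Ease each leaf gently until it lies fully down without letting it slam, and only push: do not take a leaf between the fingers. Leave the shaker, mill, cups, jar and bowls around the well where they stand.

Things in the scene. Friction and masses are not known exactly. Their poses are not given: they have to be found in the camera images.
- well: Spice well: fixed terrazzo curb, an open box 180 mm (its x) by 276 mm (its y), let into the counter; its top stands 36 to 70 mm above the counter (varies). Origin on its centre line, 70 mm below the curb's top; z up, x away from the robot within 0.4 rad. The two leaves hinge along its +y and -y edges, hinge lines parallel to its x, and swing down towards its middle.
- plain_leaf (a joint): Hinge angle of the plain leaf (hinged on the well's +y side, to the robot's left) in rad: 0 = fully down, flush on the curb; about 1.57 = upright; the stop is at 1.95, leaning outward. Starts 1.4 to 1.85. The hinge is stiff (0.25 N m of friction): the leaf stays where it is left and takes about 1 to 3 N near its free edge to push over.
- plain_leaf_hinge (a point): Middle of the plain leaf's hinge line, level with the curb's top, 130 mm to +y of the well's centre. Axes turn with the leaf: x along the hinge line, the leaf extends along -y, z = normal of the face that ends on top (outer when raised). Flat walnut board: 180 mm along the hinge, 128 mm from hinge line to free edge, 12 mm thick (z from 0 to 12 mm).
- plain_leaf_middle (a point): Centre of the plain leaf's board (64 mm from the hinge line, mid-thickness), same axes as its hinge point.
- lipped_leaf (a joint): Hinge angle of the lipped leaf (hinged on the well's -y side, to the robot's right) in rad: 0 = fully down, flush on the curb; about 1.57 = upright; the stop is at 1.95, leaning outward. Starts 1.4 to 1.85. The hinge is stiff (0.25 N m of friction): the leaf stays where it is left and takes about 1 to 3 N near its free edge to push over.
- lipped_leaf_hinge (a point): The same for the lipped leaf, 130 mm to -y of the well's centre; it extends along +y of these axes. Same board (180 x 128 x 12 mm), plus a lip: a strip 6 mm thick on the upper (outer) face along the free edge, from 110 to 142 mm from the hinge line, so it overhangs the edge by 14 mm.
- lipped_leaf_middle (a point): Centre of the lipped leaf's board (64 mm from the hinge line, mid-thickness), same axes as its hinge point.
- salt_shaker: Bystander, to be left alone: cobalt glass salt shaker with a steel cap, 48 mm wide, 82 mm tall. Loose; origin at the centre of its underside.
- mill: Bystander, to be left alone: stainless steel mill, 54 mm wide, 142 mm tall. Loose; origin at the centre of its underside.
- ramekin: Bystander, to be left alone: bone white ramekin, 80 mm wide, 45 mm tall. Loose; origin at the centre of its underside.
- pour_cup: Bystander, to be left alone: copper pour cup, 62 mm wide, 55 mm tall, with a thin brass handle reaching 95 mm from its centre along its own +y, at 50 mm height. Loose; origin at the centre of its underside.
- pepper_jar: Bystander, to be left alone: squat amber glass jar, 52 mm wide, about 60 mm tall. Loose; origin at the centre of its underside.
- pinch_bowl: Bystander, to be left alone: small steel bowl, 76 mm wide, 32 mm tall. Loose; origin at the centre of its underside.

How it is judged:
On the way, in this order (a step that is already met when the one before it is completed fails the run):
1. the plain leaf is fully down while the lipped leaf is still up (value of joint plain_leaf below 0.04 rad and value of joint lipped_leaf above 0.5 rad), for 0.2 s.
2. the lipped leaf is fully down on top of it (value of joint each of plain_leaf, lipped_leaf below 0.04 rad), for 0.2 s.
At the end, for the whole second after the job is handed in: Both leaves are down within 0.04 rad (about 5 mm at the free edge), and the six things around the well stand upright within 25 mm of where they began (all of step 2 and distance of each of salt_shaker, mill, ramekin, pour_cup, pepper_jar, pinch_bowl from where it was at the start of the episode below 0.025 m and angle between each of salt_shaker, mill, ramekin, pour_cup, pepper_jar, pinch_bowl's own z axis and vertical below 0.3 rad); the robot touches nothing.
It fails at once if the lipped leaf is brought down (below 0.3 rad) before the plain leaf is down (above 0.12 rad) (value of joint lipped_leaf below 0.3 rad and value of joint plain_leaf above 0.12 rad).
It fails at once if a leaf is slammed (closes faster than 3 rad/s) (velocity of joint any of plain_leaf, lipped_leaf below -3 rad/s).
It fails at once if a leaf is taken between the fingers (the grasp point lies inside the board while the fingers touch it) ((contact force between the fingers and plain_leaf above 0.5 N and x of the grasp point in the frame of plain_leaf_middle between -0.095 and 0.095 m and y of the grasp point in the frame of plain_leaf_middle between -0.069 and 0.069 m and z of the grasp point in the frame of plain_leaf_middle between -0.008 and 0.008 m) or (contact force between the fingers and lipped_leaf above 0.5 N and x of the grasp point in the frame of lipped_leaf_middle between -0.095 and 0.095 m and y of the grasp point in the frame of lipped_leaf_middle between -0.069 and 0.069 m and z of the grasp point in the frame of lipped_leaf_middle between -0.008 and 0.008 m)).
It fails at once if a thing beside the well is lifted, pushed more than 25 mm or tipped (distance of any of salt_shaker, mill, ramekin, pour_cup, pepper_jar, pinch_bowl from where it was at the start of the episode above 0.025 m or angle between any of salt_shaker, mill, ramekin, pour_cup, pepper_jar, pinch_bowl's own z axis and vertical above 0.3 rad).
It also fails if it takes over 64 s, if anything falls off the work surface, if the arm or the gripper's body presses on something with over 40 N, if the wrist force passes 120 N, or if a joint passes its speed limit or range.

## Working session

There is one attempt and no reset: what is moved stays moved. The work goes in short steps, Python scripts to look and compute and a shell command to move; the robot and the scene stay as the last step left them, time stands still between calls to the robot, and variables do not carry over. Pictures are saved under pics/ and viewed, about 8 in all and at most 12, crops included, and the job is handed in when it is done.

```bash
mkdir -p pics
python3 - <<'E'
from cell import arm
import cv2
s=arm.observe();print(s['time_s'],s['eef_pos'],s['tool_rot'],s['contact_force'],s['opening'])
for n in ['scene','side']:
    p=arm.camera_params(n);print(n,p)
    cv2.imwrite(f'pics/{n}0.png',arm.camera(n)[:,:,::-1])
E
```

```text
0.0 [0.15426056 0.60501494 0.23003952] [-2.43275369e-04  1.24558249e-01  9.92211760e-01 -1.00296647e-03] [ 0.60540364  0.62411358 -0.06013813] 1.0019678566900663
scene {'camera_matrix': array([[450.21776394,   0.        , 322.77727241],
       [  0.        , 450.21776394, 239.91457428],
       [  0.        ,   0.        ,   1.        ]]), 'position': array([ 1.01784013, -0.11532894,  0.83880682]), 'attitude': array([-0.21418489,  0.77707297,  0.57065557, -0.15695434])}
side {'camera_matrix': array([[462.44084235,   0.        , 318.38124135],
       [  0.        , 462.44084235, 236.46818776],
       [  0.        ,   0.        ,   1.        ]]), 'position': array([ 0.56281268, -0.48070858,  0.65617862]), 'attitude': array([-0.35400839,  0.93522817, -0.00213154,  0.00466713])}
```

View pics/scene0.png

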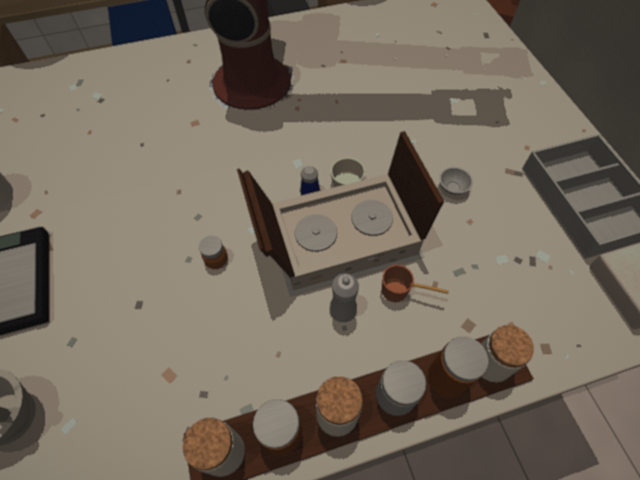

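View pics/side0.png

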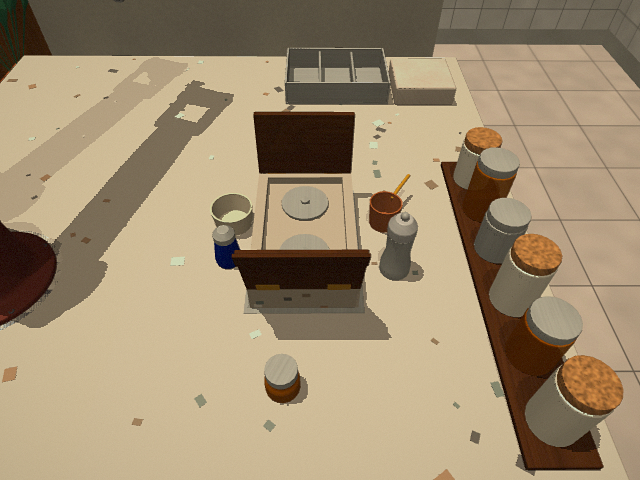

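The robot is at the top of the scene view, with the plain leaf at right (~415,185) and the lipped leaf at left (~262,220). In the side view the plain leaf is far (~305,143) and the lipped leaf near (~303,270). I'll enlarge both to pick corners.

Run:
```python
import cv2
a=cv2.imread('pics/scene0.png')[120:300,230:450]
b=cv2.imread('pics/side0.png')[100:320,205:425]
for n,i,s in(('a',a,3.5),('b',b,2.7)):
    i=cv2.convertScaleAbs(i,alpha=1.6,beta=15)
    cv2.imwrite(f'pics/crop_{n}.png',cv2.resize(i,None,fx=s,fy=s,interpolation=cv2.INTER_CUBIC))
```

```text
(no output)
```

View pics/crop_a.png

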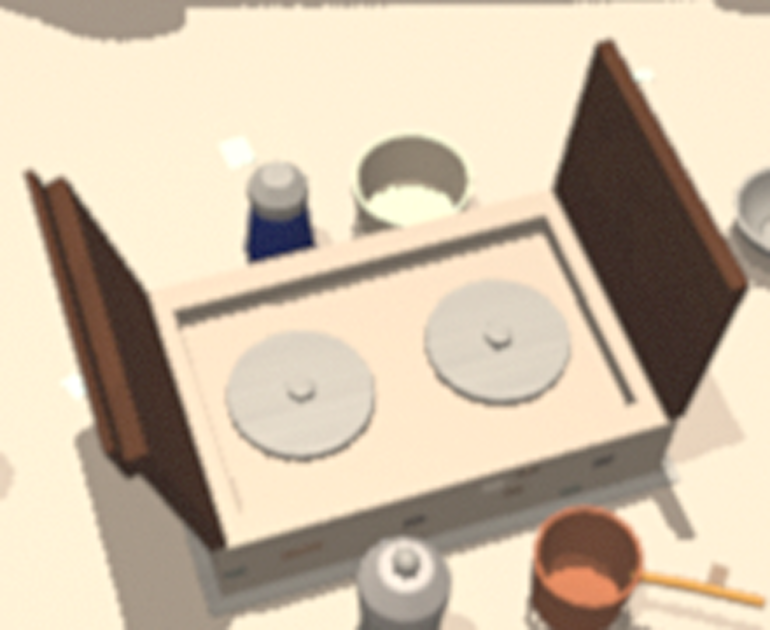

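View pics/crop_b.png

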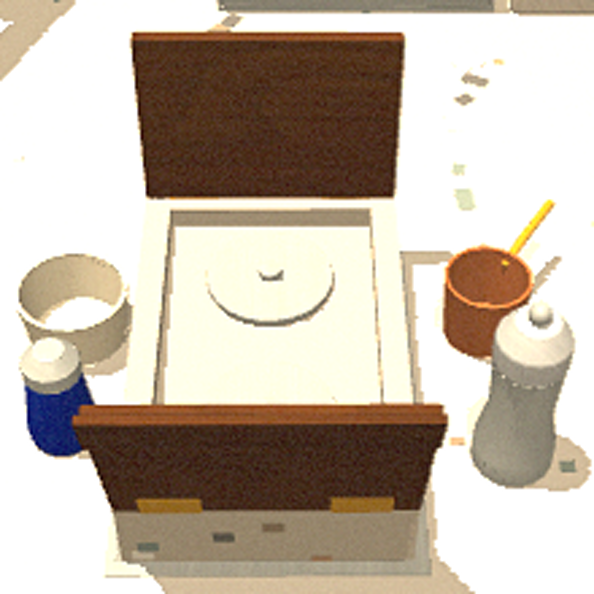

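```bash
cat > h.py <<'E'
import numpy as np
from scipy.spatial.transform import Rotation as R
from cell import arm
def cam(n):
    p=arm.camera_params(n);q=p['attitude'];return p['camera_matrix'],np.array(p['position']),R.from_quat([q[1],q[2],q[3],q[0]]).as_matrix()
def ray(n,u,v):
    K,t,M=cam(n);d=M@np.linalg.inv(K)@[u,v,1];return t,d/np.linalg.norm(d)
def tri(a,b):
    (p,d),(q,e)=ray('scene',*a),ray('side',*b)
    s=np.linalg.lstsq(np.c_[d,-e],q-p,rcond=None)[0];x,y=p+s[0]*d,q+s[1]*e
    return (x+y)/2,np.linalg.norm(x-y)
def pl(n,u,v,z):
    p,d=ray(n,u,v);return p+d*(z-p[2])/d[2]
ca=lambda u,v:(230+(u+.5)/3.5-.5,120+(v+.5)/3.5-.5)
cb=lambda u,v:(205+(u+.5)/2.7-.5,100+(v+.5)/2.7-.5)
E
python3 - <<'E'
from h import *
np.set_printoptions(precision=4,suppress=True)
for n,a,b in [('P hinge near',(556,188),(147,196)),('P hinge far',(675,415),(396,198)),('P free near',(600,42),(133,36)),('P free far',(728,290),(404,37)),
 ('L lip near',(28,172),(77,413)),('L lip far',(115,455),(444,413)),('L hinge~ near',(150,295),(105,510)),('L hinge~ far',(222,547),(420,510)),
 ('shaker top',(278,172),(50,352)),('mill top',(406,560),(541,313)),('handle tip',(762,601),(550,203))]:
    print(n,*tri(ca(*a),cb(*b)))
for z in(.045,.05,.055,.06): print(z,[pl('scene',*ca(*p),z) for p in((150,295),(222,547))])
E
```

```text
P hinge near [0.4561 0.2133 0.0609] 0.0005294182652849275
P hinge far [0.6348 0.2145 0.061 ] 0.006311819390771585
P free near [0.4581 0.2218 0.1891] 0.0006754075860290141
P free far [0.6352 0.2181 0.1903] 0.0025127258368409498
L lip near [ 0.4603 -0.1033  0.1968] 0.0019325128045495547
L lip far [ 0.6361 -0.0991  0.1908] 0.0030422693031315214
L hinge~ near [ 0.4494 -0.0505  0.0449] 0.002953809796741741
L hinge~ far [ 0.6346 -0.0561  0.0543] 0.005963168131585897
shaker top [0.4094 0.0444 0.0809] 0.004221603159244243
mill top [0.7061 0.0241 0.1347] 0.0009544540327446227
handle tip [0.7505 0.2177 0.051 ] 0.001278680893916576
0.045 [array([ 0.448 , -0.0496,  0.045 ]), array([ 0.6275, -0.0534,  0.045 ])]
0.05 [array([ 0.4515, -0.05  ,  0.05  ]), array([ 0.6299, -0.0538,  0.05  ])]
0.055 [array([ 0.4551, -0.0504,  0.055 ]), array([ 0.6324, -0.0542,  0.055 ])]
0.06 [array([ 0.4587, -0.0509,  0.06  ]), array([ 0.6349, -0.0546,  0.06  ])]
```

Well is nearly axis-aligned (yaw ≈ 0): curb top z≈0.061, hinges at y≈+0.212 and −0.051, centre x≈0.545. Leaf angles are about 1.62 (plain) and 1.80 (lipped). Next I'll close the fingers and move to outside the plain leaf, above the bystanders.

```bash
python3 -m pendant '[[0,40,-15,10,0.1],[0,75,-35,10,0.2],[0,105,-60,10,0.25],[0,135,-90,10,0.25],[0,165,-115,10,0.25],[0,195,-140,10,0.25],[0,225,-165,10,0.25],[0,225,-165,10,0.25]]'; python3 -m pendant '[[0,30,-20,0,0],[0,60,-45,0,0],[0,90,-70,0,0],[0,120,-95,0,0],[0,145,-120,0,0],[0,165,-140,0,0],[0,165,-140,0,0],[0,165,-140,0,0]]'
python3 - <<'E'
from h import *
from scipy.spatial.transform import Rotation as R
s=arm.observe();print(s['time_s'],s['eef_pos'],s['tool_rot'],s['contact_force'],s['opening'])
for th in np.arange(1.7,-.01,-.15):
  print(round(th,2),[np.round(np.array([y+sg*(-r*np.cos(th)+o*np.sin(th)+14.5),61+r*np.sin(th)+o*np.cos(th)])) for y,sg,r,o in((212,1,100,12),(-50,-1,122,18))])
E
```

```text
time_s: 0.77
eef_pos: [0.3838, 0.4364, 0.2408]
tool_rot: [0.001, 0.003, 1.0, -0.001]
contact_force: [-1.0, 0.6, 0.0]
opening: -0.002
time_s: 1.43
eef_pos: [0.5449, 0.2997, 0.2405]
tool_rot: [-0.001, 0.001, 1.0, -0.0]
contact_force: [0.4, 0.5, 0.1]
opening: -0.002
1.4333 [0.54488516 0.29973587 0.24054175] [-7.30125517e-04  1.13559558e-03  9.99999087e-01 -4.87190593e-05] [0.4417247  0.46090351 0.12180609] -0.0015455528246266891
1.7 [array([251., 159.]), array([-98., 180.])]
1.55 [array([236., 161.]), array([-80., 183.])]
1.4 [array([221., 162.]), array([-62., 184.])]
1.25 [array([206., 160.]), array([-43., 182.])]
1.1 [array([192., 156.]), array([-25., 178.])]
0.95 [array([178., 149.]), array([ -8., 171.])]
0.8 [array([165., 141.]), array([  8., 161.])]
0.65 [array([154., 131.]), array([ 22., 149.])]
0.5 [array([144., 119.]), array([ 34., 135.])]
0.35 [array([137., 107.]), array([ 44., 120.])]
0.2 [array([131.,  93.]), array([ 51., 103.])]
0.05 [array([127.,  78.]), array([56., 85.])]
```

```bash
python3 -m pendant '[[0,0,0,-25,0],[0,0,0,-50,0],[0,0,0,-78,0],[0,0,-12,-78,0],[0,0,-24,-78,0],[0,0,-34,-78,0],[0,0,-44,-78,0],[0,0,-50,-78,0]]'; python3 -m pendant '[[0,0,-8,0,0],[0,0,-16,0,0],[0,0,-24,0,0],[0,0,-24,0,0]]'
```

```text
time_s: 2.1
eef_pos: [0.5456, 0.2495, 0.1659]
tool_rot: [0.002, 0.0, 1.0, 0.0]
contact_force: [0.4, -0.6, 0.5]
opening: 0.0
time_s: 2.43
eef_pos: [0.545, 0.2253, 0.164]
tool_rot: [0.001, 0.0, 1.0, -0.0]
contact_force: [-0.5, 0.4, 0.5]
opening: -0.003
```

Run:
```python
from h import *
import cv2
a=arm.camera('scene')[90:290,240:480,::-1]
cv2.imwrite('pics/c2.png',cv2.resize(a,None,fx=3,fy=3))
```

```text
(no output)
```

View pics/c2.png

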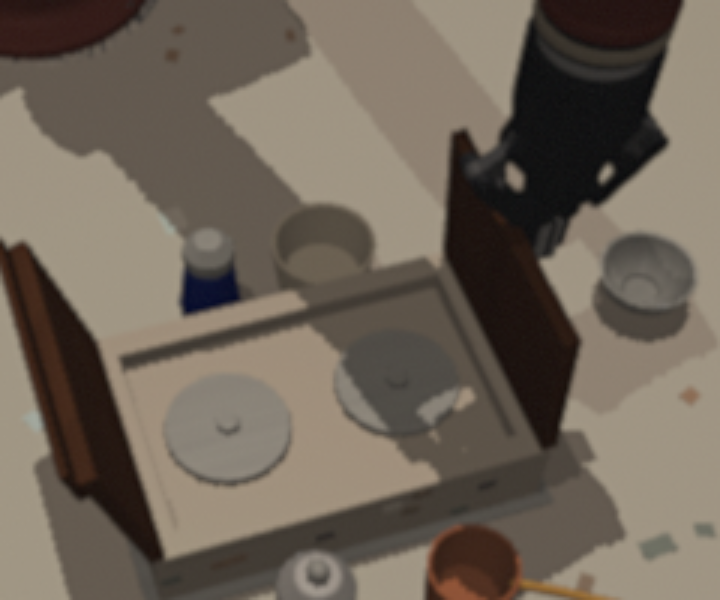

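The fingers stand against the plain leaf's outer face, and the leaf's far corner moved from (438,203) to (432,203), so it is already turning. The bystanders are clear, so I'll continue along the arc.

```bash
python3 -m pendant '[[0,0,-8,5,0],[0,0,-16,6,0],[0,0,-24,6,0],[0,0,-32,5,0],[0,0,-40,2,0],[0,0,-48,-2,0],[0,0,-56,-5,0],[0,0,-63,-9,0]]'; python3 -m pendant '[[0,0,-7,-5,0],[0,0,-13,-10,0],[0,0,-19,-16,0],[0,0,-24,-22,0],[0,0,-29,-28,0],[0,0,-29,-28,0]]'
```

```text
time_s: 3.15
eef_pos: [0.5448, 0.1625, 0.1542]
tool_rot: [0.0, 0.0, 1.0, -0.0]
contact_force: [1.1, 0.7, 2.6]
opening: -0.001
time_s: 3.65
eef_pos: [0.5434, 0.1335, 0.1242]
tool_rot: [-0.002, 0.0, 1.0, -0.0]
contact_force: [0.0, -0.4, -0.4]
opening: -0.003
```

```bash
python3 -m pendant '[[0,0,-5,-7,0],[0,0,-9,-14,0],[0,0,-13,-22,0],[0,0,-16,-30,0],[0,0,-18,-37,0],[0,0,-19,-43,0],[0,0,-20,-48,0],[0,0,-20,-50,0]]'; python3 -m pendant '[[0,0,0,-2,0],[0,0,0,-4,0],[0,0,0,-4,0]]'
```

```text
time_s: 4.32
eef_pos: [0.544, 0.1143, 0.0751]
tool_rot: [-0.001, 0.0, 1.0, -0.0]
contact_force: [-0.6, -1.3, 0.9]
opening: 0.002
time_s: 4.57
eef_pos: [0.5443, 0.1145, 0.074]
tool_rot: [-0.001, -0.0, 1.0, -0.0]
contact_force: [-6.0, -1.6, 10.9]
opening: -0.006
```

```bash
python3 -m pendant '[[0,0,0,-3,0],[0,0,0,-3,0],[0,0,0,10,0],[0,0,5,40,0],[0,0,5,80,0],[0,0,0,120,0],[0,0,0,160,0],[0,0,0,180,0]]'; python3 -m pendant '[[0,0,-40,5,0],[0,0,-80,5,0],[0,0,-120,5,0],[0,0,-160,5,0],[0,0,-200,5,0],[0,0,-240,5,0],[0,0,-280,5,0],[0,0,-280,5,0]]'
python3 - <<'E'
from h import *
import cv2
f=lambda n:arm.camera(n)[100:320,200:440,::-1]
cv2.imwrite('pics/c3.png',cv2.resize(np.hstack([f('scene'),f('side')]),None,fx=1.66,fy=1.66))
E
```

```text
time_s: 5.23
eef_pos: [0.5463, 0.115, 0.2588]
tool_rot: [0.004, -0.0, 1.0, 0.001]
contact_force: [2.2, 0.2, 1.1]
opening: 0.002
time_s: 5.9
eef_pos: [0.5439, -0.1711, 0.2571]
tool_rot: [-0.0, 0.003, 1.0, -0.001]
contact_force: [-0.3, 0.3, -0.9]
opening: 0.004
```

View pics/c3.png

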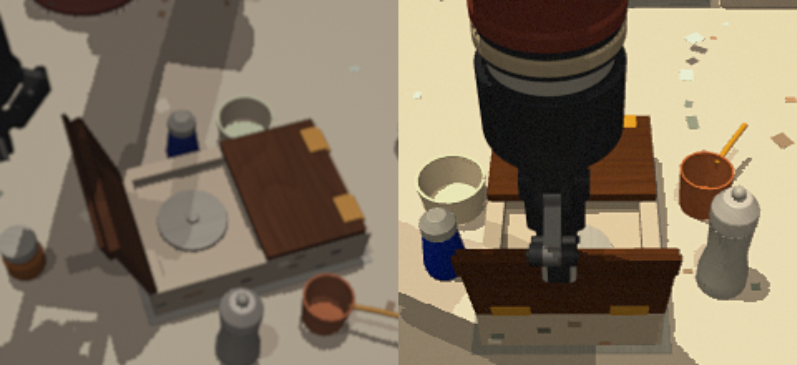

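The plain leaf lies flush, the lipped leaf is still up, and the bystanders look undisturbed. Now for the lipped leaf.

```bash
python3 -m pendant '[[0,0,0,-25,0],[0,0,5,-50,0],[0,0,15,-77,0],[0,0,30,-77,0],[0,0,42,-77,0],[0,0,52,-77,0],[0,0,60,-77,0],[0,0,68,-77,0]]'; python3 -m pendant '[[0,0,8,1,0],[0,0,16,2,0],[0,0,24,3,0],[0,0,33,4,0],[0,0,42,4,0],[0,0,51,3,0],[0,0,60,2,0],[0,0,60,2,0]]'
```

```text
time_s: 6.67
eef_pos: [0.5461, -0.0969, 0.1834]
tool_rot: [0.003, -0.001, 1.0, -0.001]
contact_force: [0.7, -2.7, 2.3]
opening: -0.003
time_s: 7.33
eef_pos: [0.5439, -0.0354, 0.1815]
tool_rot: [-0.001, -0.001, 1.0, 0.001]
contact_force: [1.1, 0.7, 0.5]
opening: -0.003
```

```bash
python3 -m pendant '[[0,0,8,-2,0],[0,0,16,-5,0],[0,0,24,-8,0],[0,0,32,-12,0],[0,0,39,-16,0],[0,0,46,-21,0],[0,0,53,-27,0],[0,0,60,-33,0]]'; python3 -m pendant '[[0,0,6,-7,0],[0,0,12,-14,0],[0,0,17,-22,0],[0,0,22,-30,0],[0,0,26,-38,0],[0,0,29,-46,0],[0,0,29,-46,0]]'
```

```text
time_s: 8.0
eef_pos: [0.5447, 0.0235, 0.1488]
tool_rot: [0.0, -0.0, 1.0, 0.0]
contact_force: [0.3, -0.2, 1.7]
opening: 0.003
time_s: 8.58
eef_pos: [0.5429, 0.0521, 0.1006]
tool_rot: [-0.002, -0.0, 1.0, 0.0]
contact_force: [0.4, -0.1, 0.5]
opening: -0.002
```

```bash
python3 -m pendant '[[0,0,2,-7,0],[0,0,3,-13,0],[0,0,4,-18,0],[0,0,5,-22,0],[0,0,5,-25,0],[0,0,5,-28,0],[0,0,5,-28,0],[0,0,5,-28,0]]'
```

```text
time_s: 9.25
eef_pos: [0.5448, 0.0567, 0.0796]
tool_rot: [-0.001, -0.0, 1.0, -0.0]
contact_force: [-12.7, 0.0, 22.7]
opening: 0.001
```

```bash
python3 -m pendant '[[0,0,0,8,0],[0,0,0,35,0],[0,0,0,75,0],[0,0,0,115,0],[0,0,0,155,0],[0,0,0,190,0],[0,0,0,200,0],[0,0,0,200,0]]'; python3 -m pendant '[[0,-20,-30,0,0],[0,-40,-65,0,0],[0,-60,-100,0,0],[0,-80,-135,0,0],[0,-100,-170,0,0],[0,-120,-205,0,0],[0,-130,-220,0,0],[0,-130,-220,0,0]]'
python3 - <<'E'
from h import *
import cv2
f=lambda n:arm.camera(n)[100:320,200:470,::-1]
cv2.imwrite('pics/c4.png',cv2.resize(np.hstack([f('scene'),f('side')]),None,fx=1.48,fy=1.48))
E
```

```text
time_s: 9.92
eef_pos: [0.5465, 0.0564, 0.2801]
tool_rot: [0.004, -0.0, 1.0, -0.0]
contact_force: [0.1, 0.5, 0.5]
opening: -0.002
time_s: 10.58
eef_pos: [0.412, -0.1656, 0.2723]
tool_rot: [-0.002, 0.003, 1.0, 0.001]
contact_force: [-0.2, -0.1, -0.1]
opening: 0.003
```

View pics/c4.png

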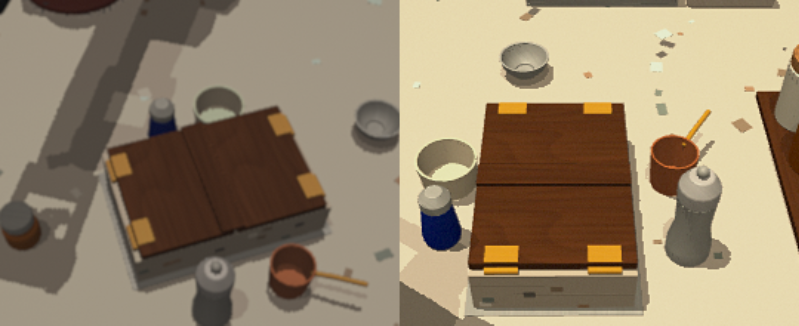

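```bash
python3 -c "
from cell import arm
print(arm.observe()['contact_force']);print(arm.hand_in())"
```

```text
[-0.2755008   0.40176328  0.0675876 ]
the job is handed in; nothing more can be done
None
```

I pushed the plain leaf over first with the closed fingertips, then the lipped leaf, both in slow arcs. I handed the job in at about 10.6 s of robot time with the arm clear of everything.

- **Leaves down:** the last pictures show both leaves lying flat with the lip over the plain leaf. Contact heights agree: about 74 mm on the plain leaf at 11 N and about 80 mm on the lip at 23 N, which both put the curb top near 62 mm. I did not measure the hinge angles directly.
- **Closing speed:** the commanded motion peaked at roughly 1.3 rad/s, but I did not measure the actual leaf speed.
- **Bystanders:** all six stand upright in the last pictures, apparently where they began, judged by eye.
- **Final state:** the force reading before hand-in was only sensor noise, under 0.5 N. No check failed or disagreed.

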